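Clip the herb jar into the niche door's rail and shut the door

ROBOT

A 6-joint arm with a two-finger parallel gripper is mounted at the origin on the work surface. World frame = base frame: x ahead of the robot, y to its left, z up, the work surface at z = 0. Lengths are in mm, angles in rad, forces in N, time in s.
With the tool pointing down it reaches from about 350 to 775 mm from the base axis. Payload 5.5 kg.
Tool frame: the origin (TCP) lies at the very end of the fingers, on their centre line; the grasp point (between the pads) lies 19 mm behind it (env.grip_depth is the distance from the TCP to the grasp point, in mm); z points along the fingers, y is the line along which they close (so a half turn about z gives the same grasp; the last joint's range is limited). The gripper opens to 85 mm and grips with 20 to 120 N. Pads are 22 mm wide; open, the fingers measure 114 mm over their backs; the gripper's body (76 mm by 85 mm) begins 54 mm behind the grasp point. The pads swing forward as they close: fully open they stand 13 mm farther back than shut.
Start: joints at [-1.341, 0.313, 0.046, 1.304, 0, 1.431], TCP at [207.82, -536.174, 231.323] pointing down, gripper open.
Joint ranges: [-2.76, 2.76], [-0.86, 1.69], [-1.03, 1.26], [-2.2, 2.34], [-1.47, 1.5], [-3.14, 3.14]. Speed limits (rad/s): [2.57, 2.57, 3.14, 3.14, 3.14, 3.14].

INTERFACE

Orientations are given as a unit quaternion [x, y, z, w].
In Python, from plant import env gives the robot as it stands.
- The arm moves only by the tool move_arm, never from a script. Its argument "rows" is a list of rows, each a list of 3 entries, a list of its own where there are three numbers: the finger opening in m, from 0 to 0.0854, then the shift along the world's x, y, z in m, then the turn about the world's z in rad. A call has 1 to 20 rows; each row is the pose to reach, as a shift and turn from the pose commanded when the call began; what a row does not reach only later rows make up. A row lasts 1/12 s, in which the tool goes at most 41.7 mm and 7.16 degrees, less where a joint would pass 70% of its speed; a pose out of reach is approached as far as the arm can. A call with a gripper value outside its range is refused whole. The fingers move at their own pace and stop on an object; "newtons" is the grip in N (left out, the last holds). Time passes only in rows, so rows that repeat a pose let the fingers close. It gives the time, the measured TCP pose, the force, the opening and the grip force at its end, in the units of the state.
- env.get_state(): the state, without advancing time (a new reading comes with each control period).
- env.snapshot(name): name is "scene" or "top" or "wrist"; returns a dict with "image" (420x560x3 uint8, red, green, blue), "fx", "fy", "cx", "cy" (pixels), "rvec" (rotation vector, rad) and "tvec" (3), from world to camera coordinates, as OpenCV has them; the wrist camera has in their place "T_tool_cam" (4x4, takes a point from camera to tool coordinates, whose origin is the TCP and whose axes are the flange's). Camera axes: x right, y down, z forward; pixel columns grow to the right and rows downward; lengths in mm; the calibration is good to about 2 mm. A picture is of the moment at which its call begins: read the wrist's pose just before it. There is no depth.
- env.hand_in(): hands the job in; it is judged then, once.
Trained networks look in a picture, given as the dict that the camera call returned (one of the last four; its "shot" number tells which), for a name from the list of things; names that differ only in an ending like _2 or _b are one class to them, and where a whole thing is asked for, a point or a joint stands for the part that bears it (a point fixed in the world has none). Each returns a list of dicts, best first, with "conf" (0 to 1); they miss things now and then, are a little off and sometimes report something else, mostly with a low value. They report only what shows in the picture. A call takes as long as a camera call. They do not tell look-alikes from the thing itself.
- env.boxes_of(query, picture): "extent" ([left, top, right, bottom] in pixels, round what is visible of it).
The state is a dict: "time_s": time; "joints": joint angles; "qvel": joint speeds; "joint_torque": joint torques, N m; "eef_pos": TCP position; "tool_rot": TCP orientation; "wrist_force": force on the tool from outside, world axes, zero at the start; "moment": the same for the moment, N m; "opening": opening from 0.0 (shut) to 1.0 (fully open); "grip_force": force on a finger pad.
Only numpy, scipy, OpenCV 4.12 (cv2) and the standard library are available. Lean on these libraries where they do the work, as an engineer would, in place of code of your own. Each camera call takes 0.05 s, during which the arm holds its last target. There are 200 camera calls.

TASK

Swing the little wooden niche door fully open to its stop, then bring the loose small glass jar upright to the free clip on the inside of the door and push it straight in from the front, without ramming it, until it snaps home on the ledge. Then close the door completely with the jar in it, and leave everything else standing where it is.

Things in the scene. Friction and masses are not known exactly. Their poses are not given: they have to be found in the camera images.
- jar_centre (a point): the loose small glass jar to be put away: a plain cylinder 44 mm across and 120 mm tall over all, 0.17 kg give or take a third, green herbs inside, the top 26 mm is a steel cap of the same 44 mm width; it starts standing upright on the table. This point is its centre, 60 mm above its underside; its z axis is the jar's axis, up
- door (a joint): angle of the small wooden door in rad: 0 = shut, flush with the front of the niche; it grows as the door swings outwards, to the stop at 1.6. It starts ajar and stays where it is left (light hinge friction, about 0.12 N m, no latch)
- niche: the fixed low niche of cream tiles. Origin on the table below the hinge line of its door; x runs along its front the way the shut door points (hinge to free edge), y into the niche, z up. The masonry is 100 mm wide and 135 mm high on either side of the door; plinth 27 mm, back wall 222 mm high, 170 mm behind the front; no roof
- door_hinge (a point): on the door's hinge line, 80 mm above the table; axes turn with the door: x from hinge to free edge, y through the door from the outer (knob) side to the inner (clip) side, z up. The wooden panel reaches 213 mm from the hinge line, is 14 mm thick (outer face y = 0, inner face y = 14 mm) and spans 30 to 130 mm above the table
- door_knob (a point): middle of the round wooden knob on the door's outer face, 185 mm from the hinge line, 18 mm out from the face, 100 mm above the table; 24 mm thick, standing 31 mm out along the door's -y. It can be pinched from above across the door's x axis, or pushed. Axes as the door's
- clip_seat (a point): where the jar's centre must be when home in the free clip: 135 mm from the hinge line, 32 mm out from the door's inner face, 108 mm above the table. Axes as the door's. The jar goes in upright from the open side along the door's -y and then touches the white rail behind. Pressing it with more than about 35 N against rail or ledge is ramming
- canister: bystander: steel canister with a clamp-lock lid, 100 mm across (the wire clamp stands out 12 mm to its -x side), 146 mm tall, origin under its middle
- mug: bystander: blue mug, 80 mm across, 88 mm tall, handle reaching about 35 mm out on its +y side, origin under its middle
- lighter: bystander: red plastic gas-stove lighter lying flat, 200 mm long along its x axis, 26 mm wide, 18 mm tall, origin under its middle
- tea_tin: bystander: green tea tin with brass lid, 87 mm square, 121 mm tall, origin under its middle
- pan: bystander: aluminium milk pan standing on the table, 156 mm across, 85 mm tall, with a black handle reaching 225 mm from its middle along its -y; origin under its middle
- clip_mouth (a point): midway between the lips of the free clip's two white sprung arms (98 to 122 mm above the table), 14 mm out from clip_seat, 110 mm above the table. The jar touches the lips when 31 mm out of its seat; pushing it past them takes about 7 to 10 N, with the peak 18 to 26 mm out; from there the force drops, gone by 10 mm out, and the arms draw it home
- ledge (a point): top of the wooden ledge below the free clip, 48 mm above the table, reaching 58 mm out from the door's inner face; the jar at home stands on it, its cap above the door's top edge (jar top 168 mm above the table), with free space above the door on all sides of the cap
- red_jar (a point): centre of a like jar with red contents, part of the door, that fills the other clip, 55 mm from the hinge line
Mind the look-alikes: they are no part of the job. Of the things that look like the part that bears jar_centre, the smallest one is meant.

How it is judged (in metres and radians):
On the way, in this order (a step that is already met when the one before it is completed fails the run):
1. the door stands fully open, at its stop (over 1.5 rad) (value of joint door above 1.5 rad), for 0.2 s.
2. the jar is brought in front of the open free clip, upright, 24 to 100 mm out of its seat, within 12 mm sideways and 15 mm in height (value of joint door above 1.45 rad and angle between jar_centre's own z axis and vertical below 0.2 rad and y of jar_centre in the frame of clip_seat between 0.024 and 0.1 m and x of jar_centre in the frame of clip_seat between -0.012 and 0.012 m and z of jar_centre in the frame of clip_seat between -0.015 and 0.015 m), for 0.05 s.
3. the jar has snapped home in the clip: upright (within 0.1 rad), within 5 mm of its seat sideways and 9 mm in all (horizontal distance between jar_centre and clip_seat below 0.005 m and distance between jar_centre and clip_seat below 0.009 m and angle between jar_centre's own z axis and vertical below 0.1 rad), for 0.2 s.
4. the door is shut (under 0.06 rad) (value of joint door below 0.06 rad), for 0.2 s.
At the end, for the whole second after the job is handed in: The door is shut to within 0.06 rad, with the jar at rest and upright (within 0.1 rad) in the free clip, within 5 mm of its seat sideways and 9 mm in all; no bystander shifted by more than 25 mm (all of step 3 and value of joint door below 0.06 rad and linear speed of jar below 0.02 m/s); the robot touches nothing.
It fails at once if the jar is rammed: over 60 N in all between the jar and the door with its rail, ledge and clip (the clip's own squeeze, up to about 32 N, included) (contact force between jar and door above 60 N).
It fails at once if the canister, mug, lighter, tea tin or pan is shifted by more than 25 mm (distance of any of canister, mug, lighter, tea_tin, pan from where it was at the start of the episode above 0.025 m).
It also fails if it takes over 69 s, if anything falls off the work surface, if the arm or the gripper's body presses on something with over 40 N, if the wrist force passes 120 N, or if a joint passes its speed limit or range.

## Working session

There is one attempt and no reset: what is moved stays moved. The work goes in short steps, Python scripts to look and compute and a tool call to move; the robot and the scene stay as the last step left them, time stands still between calls to the robot, and variables do not carry over. Pictures are saved under pics/ and viewed, at most 13 in all, crops included, and the job is handed in when it is done.

Besides the shell and the picture viewer there is one more tool, called after ">>>" as name([rows], argument=value, ...), one row to a line, values as JSON. move_arm: Moves the arm, as the interface text tells. Its arguments: {"type":"object","properties":{"rows":{"type":"array"},"newtons":{"type":"number"}},"required":["rows"]}

```bash
mkdir -p pics
cat > h.py <<'E'
from plant import env
import numpy as np, cv2
def cam(p):
    if 'rvec' in p:
        R=cv2.Rodrigues(np.array(p['rvec'],float))[0]; t=np.array(p['tvec'],float).ravel()
        return R,t
def ray(p,u,v):
    R,t=cam(p); d=R.T@np.array([(u-p['cx'])/p['fx'],(v-p['cy'])/p['fy'],1]); return -R.T@t,d
def onz(p,u,v,z):
    o,d=ray(p,u,v); return o+d*(z-o[2])/d[2]
def proj(p,X):
    R,t=cam(p); c=(R@np.atleast_2d(X).T).T+t; return np.c_[p['fx']*c[:,0]/c[:,2]+p['cx'],p['fy']*c[:,1]/c[:,2]+p['cy']]
def save(p,n,box=None,s=1):
    im=p['image'][:,:,::-1]
    if box: im=im[box[1]:box[3],box[0]:box[2]]
    cv2.imwrite('pics/'+n,cv2.resize(im,None,fx=s,fy=s,interpolation=cv2.INTER_CUBIC))
E
python3 - <<'E'
from h import *
for n in ['scene','top']:
    p=env.snapshot(n); save(p,n+'0.png',s=1.4)
    R,t=cam(p); print(n,(-R.T@t).round(),p['fx'])
    for q in ['jar_centre','door','door_knob','niche','canister','mug','lighter','tea_tin','pan','clip_seat','red_jar']:
        try: print(q,[(np.round(b['extent']).astype(int).tolist(),round(b['conf'],2)) for b in env.boxes_of(q,p)[:5]])
        except Exception as e: print(q,e)
E
```

```text
scene [1194. -685.  963.] 447.25279718800675
jar_centre [([180, 254, 202, 296], 0.91), ([149, 282, 187, 340], 0.8), ([297, 250, 342, 306], 0.67), ([166, 207, 194, 266], 0.59), ([318, 146, 376, 218], 0.48)]
door [([317, 148, 378, 218], 0.64), ([230, 231, 279, 292], 0.42)]
door_knob [([319, 145, 377, 217], 0.82)]
niche [([286, 95, 427, 217], 0.78)]
canister [([231, 232, 278, 294], 0.78)]
mug [([208, 209, 237, 250], 0.87)]
lighter [([124, 233, 161, 284], 0.73)]
tea_tin [([299, 248, 342, 306], 0.96)]
pan [([229, 283, 354, 365], 0.94)]
clip_seat [([314, 146, 378, 219], 0.96)]
red_jar [([318, 147, 379, 217], 0.77)]
top [ 419.  -63. 1246.] 425.7622621453345
jar_centre [([356, 242, 389, 266], 0.97), ([403, 179, 444, 208], 0.89), ([370, 209, 400, 230], 0.59)]
door [([157, 171, 209, 251], 0.89)]
door_knob [([158, 165, 210, 252], 0.8)]
niche [([31, 156, 217, 333], 0.59)]
canister [([314, 162, 355, 209], 0.93), ([158, 169, 209, 248], 0.6)]
mug [([308, 227, 340, 270], 0.93), ([294, 107, 399, 167], 0.15)]
lighter [([398, 252, 407, 324], 0.74)]
tea_tin [([279, 115, 320, 167], 0.89)]
pan [([291, 107, 398, 167], 0.6)]
clip_seat [([160, 174, 207, 250], 0.88)]
red_jar [([156, 168, 210, 250], 0.94), ([34, 155, 216, 334], 0.2)]
```

View pics/scene0.png

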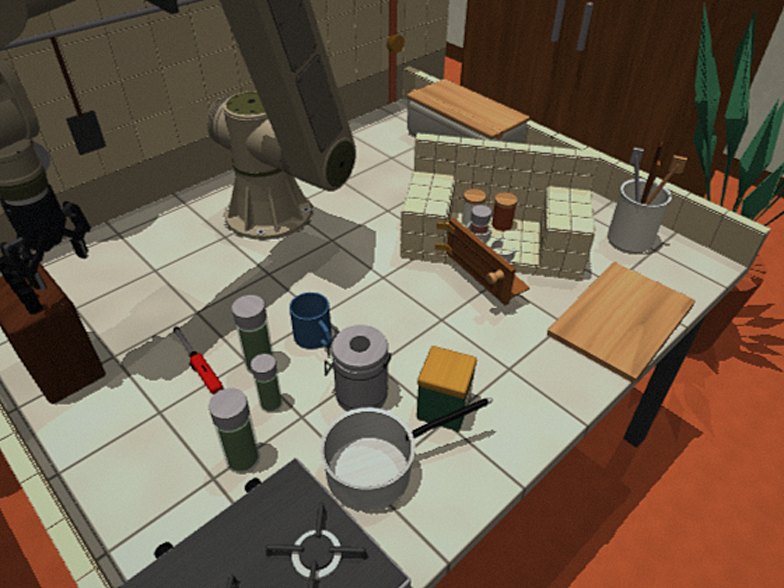

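View pics/top0.png

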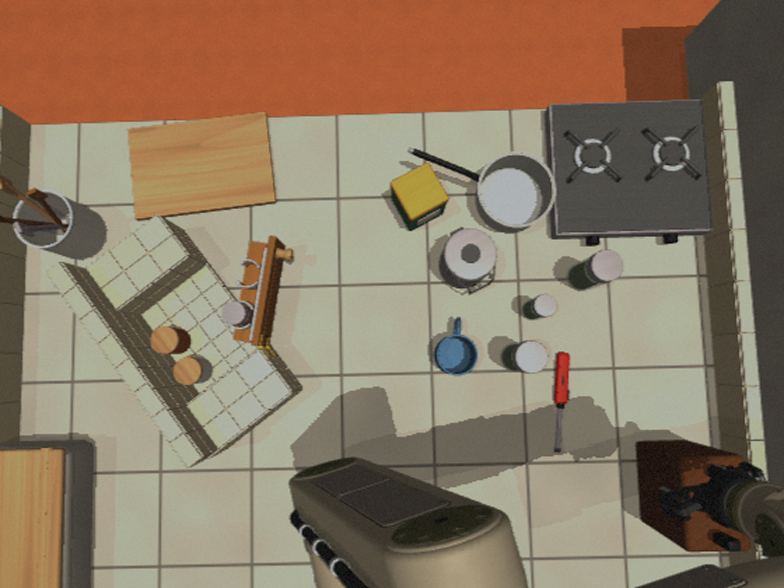

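Look-alikes of the jar (scene picture, unscaled px): large jar (177,237), large jar (168,307), small jar (190,273). In the top view they are (379,255), (430,190) and (388,219). I choose the smallest, (190,273) / (388,219). Next I make one close crop to check it and one of the niche.

Run:
```python
from h import *
p=env.snapshot('top'); s=env.snapshot('scene')
a=cv2.resize(p['image'][145:345,25:225,::-1],None,fx=3,fy=3,interpolation=cv2.INTER_CUBIC)
b=cv2.resize(s['image'][200:350,145:210,::-1],None,fx=3,fy=3,interpolation=cv2.INTER_CUBIC)
c=np.zeros((600,800,3),np.uint8); c[:600,:600]=a; c[:450,605:800]=b; cv2.imwrite('pics/c1.png',c)
for n,x,y,z in [('small jar',388,218.5,120),('j2',379,255,150),('j3',431,190,160)]: print(n,onz(p,x,y,z).round())
print('small scene',onz(s,188,259,120).round())
for q,z in [('canister',146),('mug',88),('tea_tin',121),('pan',85),('lighter',10)]:
  for b in env.boxes_of(q,p)[:1]:
    l,t,r,bt=b['extent']; print(q,onz(p,(l+r)/2,(t+bt)/2,z).round())
```

```text
small jar [ 511. -346.  120.]
j2 [ 415. -311.  150.]
j3 [ 578. -450.  160.]
small scene [ 513. -350.  120.]
canister [ 601. -202.  146.]
mug [ 437. -177.   88.]
tea_tin [ 731. -115.  121.]
pan [ 745. -252.   85.]
lighter [ 327. -399.   10.]
```

View pics/c1.png

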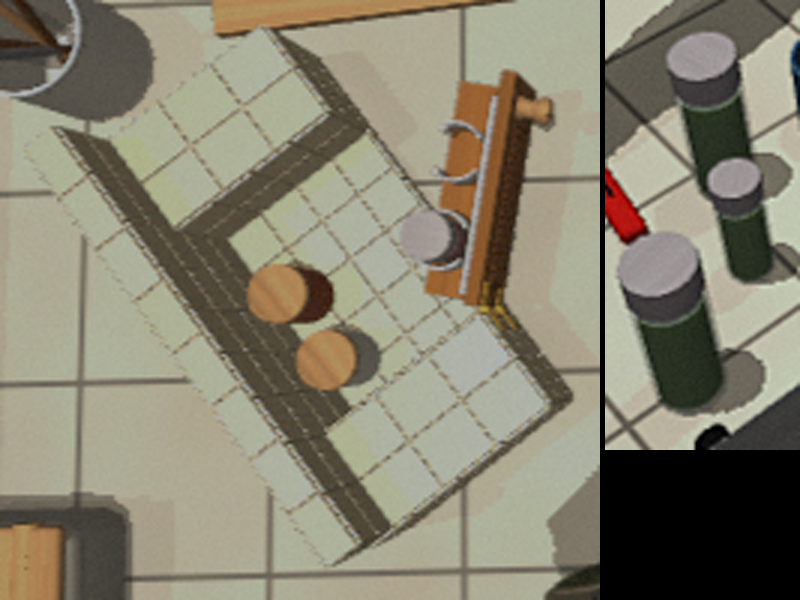

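The crop confirms it: the slim jar at crop (735,215) is the smallest of the three. The niche's front top corners are at crop (552,407), (487,315), (332,112) and (262,28). The knob is at (538,108), the free clip at (460,150), and the door's top edge runs from (497,300) to (520,75).

Run:
```python
from h import *
p=env.snapshot('top')
f=lambda x,y,z:onz(p,x/3+25,y/3+145,z)
A=[f(*c,135) for c in [(552,407),(487,315),(332,112),(262,28)]]
for a in A: print(a.round(1))
for i in range(3): print(np.linalg.norm(A[i+1]-A[i]).round(1))
d=A[3]-A[0]; print('x angle',np.arctan2(d[1],d[0]))
print('door free outer top', f(534,78,130).round(1),'inner',f(503,72,130).round(1),'hinge-end outer',f(502,303,130).round(1), 'knob end',f(551,109,100).round(1),'clip tips',f(447,127,122).round(1),f(437,175,122).round(1),'red cap',f(428,236,168).round(1))
print(env.get_state()['time_s'], env.get_state()['tool_rot'])
```

```text
[360.  127.3 135. ]
[440.6 183.2 135. ]
[623.2 320.1 135. ]
[700.9 383.5 135. ]
98.1
228.3
100.3
x angle 0.644664327534833
door free outer top [649.8 141.4 130. ] inner [656.  169.1 130. ] hinge-end outer [450.8 171.1 130. ] knob end [626.9 131.6 100. ] clip tips [609.2 221.2 122. ] [566.2 230.2 122. ] red cap [508.1 225.9 168. ]
1.6 [ 9.82952322e-01  1.83860627e-01 -8.44028531e-06  5.25872399e-05]
```

>>> move_arm([
  [0, [0.41, 0.72, 0.0], 1.04],
  [0, [0.41, 0.72, 0.0], 1.04],
  [0, [0.41, 0.72, 0.0], 1.04],
  [0, [0.41, 0.72, 0.0], 1.04],
  [0, [0.41, 0.72, 0.0], 1.04],
  [0, [0.41, 0.72, 0.0], 1.04],
  [0, [0.41, 0.72, 0.0], 1.04],
  [0, [0.41, 0.72, 0.0], 1.04],
  [0, [0.41, 0.72, 0.0], 1.04],
  [0, [0.41, 0.72, 0.0], 1.04],
  [0, [0.41, 0.72, 0.0], 1.04],
  [0, [0.41, 0.72, 0.0], 1.04],
  [0, [0.41, 0.72, 0.0], 1.04],
  [0, [0.41, 0.72, 0.0], 1.04],
  [0, [0.41, 0.72, 0.0], 1.04],
  [0, [0.41, 0.72, 0.0], 1.04],
  [0, [0.41, 0.72, 0.0], 1.04],
  [0, [0.41, 0.72, 0.0], 1.04],
  [0, [0.41, 0.72, 0.0], 1.04],
  [0, [0.41, 0.72, 0.0], 1.04],
], newtons=40)

```text
time_s: 3.27
eef_pos: [618.7, 186.5, 231.2]
tool_rot: [0.761, 0.648, 0.0, 0.0]
wrist_force: [0.6, -0.6, -0.0]
opening: -0.0
grip_force: 0.0
```

>>> move_arm([
  [0, [0.025, 0.036, 0], 0],
  [0, [0.025, 0.036, -0.131], 0],
  [0, [0.025, 0.036, -0.131], 0],
  [0, [0.025, 0.036, -0.131], 0],
  [0, [0.025, 0.036, -0.131], 0],
  [0, [0.022, 0.018, -0.131], 0],
  [0, [0.02, 0.004, -0.131], 0],
  [0, [0.02, -0.008, -0.131], -0.06],
  [0, [0.019, -0.019, -0.131], -0.12],
  [0, [0.017, -0.03, -0.131], -0.18],
  [0, [0.015, -0.041, -0.131], -0.24],
  [0, [0.009, -0.06, -0.131], -0.34],
  [0, [0.002, -0.078, -0.131], -0.44],
  [0, [-0.007, -0.094, -0.131], -0.54],
  [0, [-0.018, -0.11, -0.131], -0.64],
  [0, [-0.018, -0.11, -0.131], -0.64],
])

```text
time_s: 4.6
eef_pos: [599.3, 70.7, 103.0]
tool_rot: [0.928, 0.372, 0.001, 0.001]
wrist_force: [-0.1, -0.1, 0.3]
opening: 0.007
grip_force: 0.0
```

Run:
```python
from h import *
print(env.get_state()['wrist_force'])
p=env.snapshot('top'); save(p,'t2.png',[100,120,300,270],3)
```

```text
[-0.05340302 -0.09361527  0.25638954]
```

View pics/t2.png

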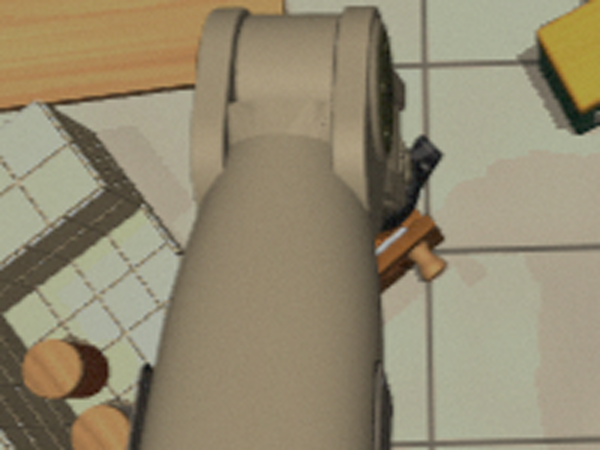

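The door follows the fingers: its free edge is at crop (440,235) and the knob at (430,262). I push on gently to the stop.

>>> move_arm([
  [0, [-0.01, -0.012, 0], -0.08],
  [0, [-0.019, -0.022, 0], -0.15],
  [0, [-0.023, -0.025, 0], -0.155],
  [0, [-0.026, -0.027, 0], -0.155],
  [0, [-0.026, -0.027, 0], -0.155],
  [0, [-0.026, -0.027, 0], -0.155],
])

```text
time_s: 5.15
eef_pos: [582.8, 51.9, 102.9]
tool_rot: [0.952, 0.305, 0.01, -0.002]
wrist_force: [20.1, 17.9, -12.7]
opening: 0.001
grip_force: 12.8
```

>>> move_arm([
  [0, [0.01, 0.0, 0], 0],
  [0, [0.03, 0.015, 0.04], 0],
  [0, [0.03, 0.015, 0.08], 0],
  [0.07, [0.03, 0.015, 0.12], 0.1],
  [0.07, [-0.063, -0.393, 0.14], 1.57],
  [0.07, [-0.063, -0.393, 0.14], 1.57],
  [0.07, [-0.063, -0.393, 0.14], 1.57],
  [0.07, [-0.063, -0.393, 0.14], 1.57],
  [0.07, [-0.063, -0.393, 0.14], 1.57],
  [0.07, [-0.063, -0.393, 0.14], 1.57],
  [0.07, [-0.063, -0.393, 0.14], 1.57],
  [0.07, [-0.063, -0.393, 0.14], 1.57],
  [0.07, [-0.063, -0.393, 0.14], 1.57],
  [0.07, [-0.063, -0.393, 0.14], 1.57],
  [0.07, [-0.063, -0.393, 0.14], 1.57],
  [0.07, [-0.063, -0.393, 0.14], 1.57],
  [0.07, [-0.063, -0.393, 0.14], 1.57],
  [0.07, [-0.063, -0.393, 0.14], 1.57],
  [0.07, [-0.063, -0.393, 0.14], 1.57],
  [0.07, [-0.063, -0.393, 0.14], 1.57],
])

```text
time_s: 6.82
eef_pos: [511.4, -345.9, 241.1]
tool_rot: [0.46, 0.888, -0.0, 0.001]
wrist_force: [0.1, 0.2, 0.1]
opening: 0.818
grip_force: 0.0
```

Run:
```python
from h import *
from scipy.spatial.transform import Rotation as Ro
st=env.get_state(); w=env.snapshot('wrist'); p=env.snapshot('top')
a=cv2.resize(p['image'][165:325,60:310,::-1],None,fx=2.4,fy=2.4,interpolation=cv2.INTER_CUBIC)
a=cv2.resize(p['image'][160:290,90:250,::-1],None,fx=4,fy=4,interpolation=cv2.INTER_CUBIC)
cv2.imwrite('pics/t3.png',a); save(w,'w3.png')
T=np.array(w['T_tool_cam']); W=np.eye(4); W[:3,:3]=Ro.from_quat(st['tool_rot']).as_matrix(); W[:3,3]=st['eef_pos']
M=W@T; print(st['eef_pos'],st['tool_rot'],st['time_s'])
for b in env.boxes_of('jar_centre',w):
    print(b['extent'],b['conf'])
    l,t,r,bt=b['extent']; d=M[:3,:3]@np.array([((l+r)/2-w['cx'])/w['fx'],((t+bt)/2-w['cy'])/w['fy'],1]); o=M[:3,3]
    print((o+d*(120-o[2])/d[2]).round(1))
print(M.round(2),w['fx'],w['cx'],w['cy'])
```

```text
[ 511.41630308 -345.9223386   241.12707566] [ 4.60215202e-01  8.87807155e-01 -6.35073322e-05  6.48116226e-04] 6.8167
[150.1, 56.3, 252.9, 150.4] 0.92
[ 411.6 -310.3  120. ]
[248.2, 162.7, 297.8, 230.6] 0.65
[ 505.1 -341.9  120. ]
[233.0, 248.6, 297.0, 373.8] 0.57
[ 569.2 -448.1  120. ]
[[ 8.2000e-01  5.4000e-01  1.9000e-01  4.6297e+02]
 [ 5.8000e-01 -7.7000e-01 -2.7000e-01 -2.7679e+02]
 [ 0.0000e+00  3.3000e-01 -9.5000e-01  3.8429e+02]
 [ 0.0000e+00  0.0000e+00  0.0000e+00  1.0000e+00]] 303.8645471357677 276.6332850769148 211.20771700707817
```

View pics/t3.png

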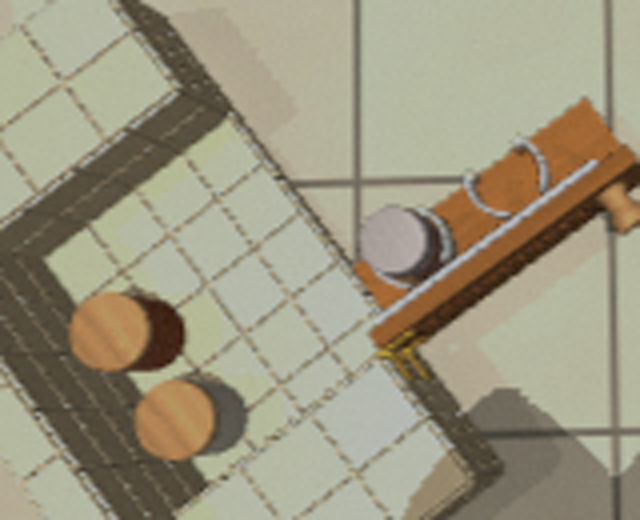

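View pics/w3.png

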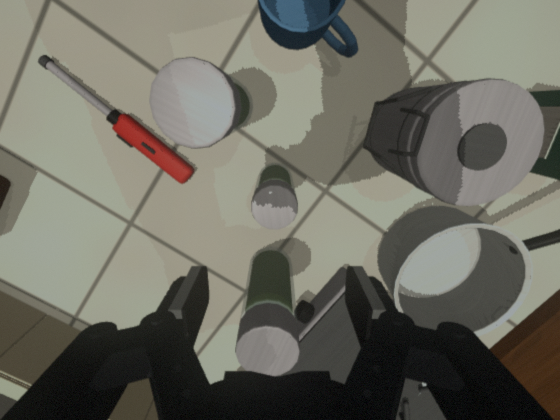

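The small jar's cap centre is at wrist px (274,206), directly below the tool. In the door crop the door stands open, with the red cap at (393,241), the free clip's lips at (470,175) and (517,145), and the rail from (372,320) to (597,163).

Run:
```python
from h import *
from scipy.spatial.transform import Rotation as Ro
st=env.get_state(); w=env.snapshot('wrist'); p=env.snapshot('top')
W=np.eye(4); W[:3,:3]=Ro.from_quat(st['tool_rot']).as_matrix(); W[:3,3]=st['eef_pos']; M=W@np.array(w['T_tool_cam'])
d=M[:3,:3]@np.array([(274.5-w['cx'])/w['fx'],(206.5-w['cy'])/w['fy'],1]); o=M[:3,3]; print('jar',(o+d*(120-o[2])/d[2]).round(1))
f=lambda x,y,z:onz(p,x/4+90,y/4+160,z)[:2]
r1,r2=f(372,320,122),f(597,163,122); a=np.arctan2(*(r2-r1)[::-1]); print('rail',r1,r2,a)
red=f(393,241,168); l1,l2=f(470,175,122),f(517,145,122); m=(l1+l2)/2; print('red',red,'lips',l1,l2,m)
k=f(612,200,100)
D=np.array([m-red]);v=m-red; print('angle from red->mouth',np.arctan2(v[1],v[0])-np.arctan2(14,80),np.hypot(*v))
for a in (a,-0.955):
    R=np.array([[np.cos(a),-np.sin(a)],[np.sin(a),np.cos(a)]])
    print(a,'H',red-R@[55,46],m-R@[135,60],'seat via red',red+R@[80,0],'via mouth',m-R@[0,14])
# predicted overlay
H=np.array([446.5,189.5]);a=-.955;R=np.array([[np.cos(a),-np.sin(a)],[np.sin(a),np.cos(a)]])
for n,q,z in [('red',[55,46],168),('mouth',[135,60],122),('freeout',[213,0],130),('knobend',[185,-31],100)]:
    print(n,(proj(p,[*(H+R@q),z])-[90,160])*4)
```

```text
jar [ 511.2 -348.3  120. ]
rail [467.48552832 197.46243017] [568.19544787  46.66697807] -0.9819695427431115
red [515.46240336 173.21773235] lips [562.4119668  131.58076953] [581.74795969  99.94295784] [572.07996325 115.76186368]
angle from red->mouth -0.9659925498738268 80.66427295841946
-0.9819695427431115 H [446.66291557 193.40759318] [447.20731433 194.70375087] seat via red [559.89326475 106.69030526] via mouth [560.4376635  107.98646294]
-0.955 H [446.14348961 191.54498521] [445.12395651 191.30769317] seat via red [561.67110399 107.91263312] via mouth [560.65157088 107.67534107]
red [[396.19485502 240.35927503]]
mouth [[496.19641194 157.87316326]]
freeout [[642.60914816 158.18335957]]
knobend [[639.69802717 224.99931852]]
```

>>> move_arm([
  [0.07, [0, -0.0015, -0.04], 0],
  [0.07, [0, -0.0015, -0.08], 0],
  [0.07, [0, -0.0015, -0.11], 0],
  [0.07, [0, -0.0015, -0.13], 0],
  [0.07, [0, -0.0015, -0.148], 0],
  [0.07, [0, -0.0015, -0.148], 0],
  [0.03, [0, -0.0015, -0.148], 0],
  [0.03, [0, -0.0015, -0.148], 0],
  [0.03, [0, -0.0015, -0.148], 0],
  [0.03, [0, -0.0015, -0.148], 0],
  [0.03, [0, -0.0015, -0.148], 0],
  [0.03, [0, -0.0015, -0.148], 0],
], newtons=45)

```text
time_s: 8.07
eef_pos: [511.7, -348.5, 94.1]
tool_rot: [0.46, 0.888, -0.0, 0.002]
wrist_force: [-1.1, 0.0, 5.2]
opening: 0.5
grip_force: 46.4
```

>>> move_arm([
  [0.03, [0, 0, 0.03], 0],
  [0.03, [0, 0, 0.07], 0],
  [0.03, [0, 0, 0.11], 0],
  [0.03, [0, 0, 0.15], 0],
  [0.03, [0, 0, 0.19], 0],
  [0.03, [0.008, 0.035, 0.19], 0],
  [0.03, [0.116, 0.5, 0.19], -0.01],
  [0.03, [0.116, 0.5, 0.19], -0.01],
  [0.03, [0.116, 0.5, 0.19], -0.01],
  [0.03, [0.116, 0.5, 0.19], -0.01],
  [0.03, [0.116, 0.5, 0.19], -0.01],
  [0.03, [0.116, 0.5, 0.19], -0.01],
  [0.03, [0.116, 0.5, 0.19], -0.01],
  [0.03, [0.116, 0.5, 0.19], -0.01],
  [0.03, [0.116, 0.5, 0.19], -0.01],
  [0.03, [0.116, 0.5, 0.19], -0.01],
  [0.03, [0.116, 0.5, 0.19], -0.01],
  [0.03, [0.116, 0.5, 0.19], -0.01],
  [0.03, [0.116, 0.5, 0.19], -0.01],
  [0.03, [0.116, 0.5, 0.19], -0.01],
])

```text
time_s: 9.73
eef_pos: [626.4, 153.7, 281.4]
tool_rot: [0.464, 0.886, -0.001, -0.001]
wrist_force: [0.1, -0.1, -2.9]
opening: 0.5
grip_force: 46.6
```

Run:
```python
from h import *
from scipy.spatial.transform import Rotation as Ro
st=env.get_state(); w=env.snapshot('wrist'); save(w,'w4.png')
W=np.eye(4); W[:3,:3]=Ro.from_quat(st['tool_rot']).as_matrix(); W[:3,3]=st['eef_pos']; M=W@np.array(w['T_tool_cam'])
np.savez('w4.npz',M=M,k=[w['fx'],w['fy'],w['cx'],w['cy']])
print(st['eef_pos'].round(1),st['opening'],st['grip_force'])
def pr(X):
    c=M[:3,:3].T@(np.array(X)-M[:3,3]); return (w['fx']*c[0]/c[2]+w['cx'],w['fy']*c[1]/c[2]+w['cy'])
H=np.array([446.2,191.7]);a=-.96;R=np.array([[np.cos(a),-np.sin(a)],[np.sin(a),np.cos(a)]])
for n,q,z in [('red',[55,46],168),('lipmid',[135,60],122),('seat168',[135,46],168),('free inner top',[213,14],130),('knobtip',[185,-31],100)]:
    print(n,np.round(pr([*(H+R@q),z])))
```

```text
[626.4 153.7 281.4] 0.49991635724125233 46.56734347343445
red [177. 113.]
lipmid [213. 194.]
seat168 [187. 208.]
free inner top [174. 265.]
knobtip [141. 231.]
```

View pics/w4.png

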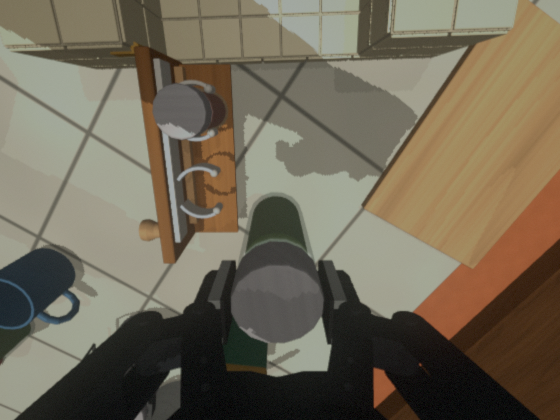

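The wrist view shows the lips at (215,171) and (218,211), and the red cap at (181,111), about 3 px from the prediction. The held jar's cap is at (277,290). I check the wrist camera's bias against the held jar.

Run:
```python
import numpy as np
z=np.load('w4.npz');M=z['M'];fx,fy,cx,cy=z['k']
def pr(X):
    c=M[:3,:3].T@(np.array(X)-M[:3,3]); return (fx*c[0]/c[2]+cx,fy*c[1]/c[2]+cy)
t=np.linspace(0,6.28,60)
for h in (281.4-94.1+120,281.4-94.1):
    P=np.array([pr([626.4+22*np.cos(a),153.7+22*np.sin(a),h]) for a in t]); print(h,P.min(0).round(1),P.max(0).round(1))
def onz(u,v,h):
    d=M[:3,:3]@np.array([(u-cx)/fx,(v-cy)/fy,1]);o=M[:3,3];return (o+d*(h-o[2])/d[2]).round(1)
print('lips',onz(215,171,116),onz(218,211,116),'red',onz(181,111,168))
```

```text
307.29999999999995 [227.4 259. ] [324.2 341.1]
187.29999999999998 [249.8 188.4] [302.9 238.4]
lips [562.1 135.5 116. ] [587.2 100.  116. ] red [517.4 176.6 168. ]
```

>>> move_arm([
  [0.03, [-0.004, -0.002, -0.035], 0],
  [0.03, [-0.008, -0.004, -0.07], 0],
  [0.03, [-0.016, -0.009, -0.1], 0],
  [0.03, [-0.016, -0.009, -0.125], 0],
  [0.03, [-0.016, -0.009, -0.137], 0],
  [0.03, [-0.016, -0.009, -0.137], 0],
  [0.03, [-0.016, -0.009, -0.137], 0],
  [0.03, [-0.016, -0.009, -0.137], 0],
])

```text
time_s: 10.45
eef_pos: [611.7, 142.4, 146.8]
tool_rot: [0.465, 0.885, 0.001, 0.001]
wrist_force: [1.1, -0.2, -2.1]
opening: 0.5
grip_force: 46.7
```

Run:
```python
from h import *
s=env.snapshot('scene'); w=env.snapshot('wrist')
st=env.get_state(); print(st['eef_pos'].round(1),st['wrist_force'].round(1))
a=cv2.resize(s['image'][110:250,300:420,::-1],None,fx=3.3,fy=3.3,interpolation=cv2.INTER_CUBIC)
b=cv2.resize(w['image'][60:420,60:360,::-1],(385,462)); c=np.zeros((462,800,3),np.uint8); c[:,:396]=a[:462,:396]; c[:,410:795]=b; cv2.imwrite('pics/c5.png',c)
```

```text
[612.1 142.9 147.3] [-0.1  0.3 -1.5]
```

View pics/c5.png

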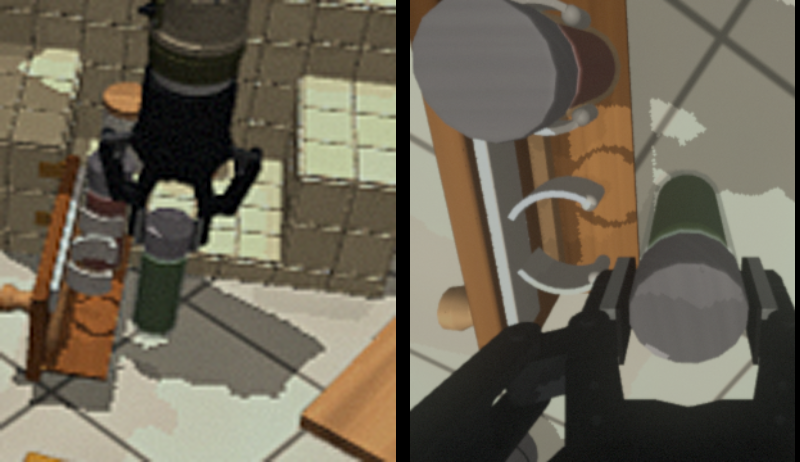

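The jar hangs upright in front of the free clip. In the right half the lips are at (592,202) and (600,263), and the ring mark on the ledge is at (602,187). I check the sideways alignment.

Run:
```python
from h import *
from scipy.spatial.transform import Rotation as Ro
st=env.get_state(); w=env.snapshot('wrist')
W=np.eye(4); W[:3,:3]=Ro.from_quat(st['tool_rot']).as_matrix(); W[:3,3]=st['eef_pos']; M=W@np.array(w['T_tool_cam'])
def onz(u,v,h):
    d=M[:3,:3]@np.array([(u-w['cx'])/w['fx'],(v-w['cy'])/w['fy'],1]);o=M[:3,3];return o+d*(h-o[2])/d[2]
f=lambda x,y,h:onz((x-410)*300/385+60,y*360/462+60,h)
a=-.96;d=np.array([np.cos(a),np.sin(a),0]);n=np.array([-d[1],d[0],0])
for nm,P in [('lip1',f(592,202,118)),('lip2',f(600,263,118)),('ring',f(602,187,48)),('red',f(482,70,168)),('knobend',f(440,307,100)),('jarcap',f(687,312,174))]:
    e=P-st['eef_pos']; print(nm,P.round(1),'d',round(e@d,1),'n',round(e@n,1))
```

```text
lip1 [563.4 134.8 118. ] d -21.2 n -44.6
lip2 [582.9 108.9 118. ] d 11.1 n -43.5
ring [563.3 116.   48. ] d -5.9 n -55.4
red [515.5 175.2 168. ] d -81.9 n -60.6
knobend [523.7  21.7 100. ] d 48.6 n -142.0
jarcap [611.9 143.  174. ] d -0.1 n -0.1
```

>>> move_arm([
  [0.03, [-0.0015, 0.002, -0.0025], 0],
  [0.03, [-0.0095, -0.004, -0.0025], 0],
  [0.03, [-0.0175, -0.0095, -0.0025], 0],
  [0.03, [-0.0235, -0.0135, -0.0025], 0],
  [0.03, [-0.0275, -0.0165, -0.0025], 0],
  [0.03, [-0.0315, -0.019, -0.0025], 0],
  [0.03, [-0.0315, -0.019, -0.0025], 0],
])

```text
time_s: 11.18
eef_pos: [583.0, 125.9, 144.9]
tool_rot: [0.465, 0.886, 0.004, 0.003]
wrist_force: [6.3, 4.9, 1.0]
opening: 0.502
grip_force: 47.5
```

>>> move_arm([
  [0.03, [-0.0033, -0.0023, 0], 0],
  [0.03, [-0.0066, -0.0046, 0], 0],
  [0.03, [-0.0098, -0.0069, 0], 0],
  [0.03, [-0.0098, -0.0069, 0], 0],
])

```text
time_s: 11.52
eef_pos: [574.9, 119.9, 146.1]
tool_rot: [0.464, 0.886, 0.005, 0.004]
wrist_force: [5.8, 5.5, 3.8]
opening: 0.501
grip_force: 48.0
```

>>> move_arm([
  [0.03, [-0.0025, -0.0017, 0], 0],
  [0.03, [-0.005, -0.0034, 0], 0],
  [0.03, [-0.0074, -0.0052, 0], 0],
  [0.03, [-0.0074, -0.0052, 0], 0],
])

```text
time_s: 11.85
eef_pos: [561.8, 112.1, 143.4]
tool_rot: [0.465, 0.885, -0.0, 0.0]
wrist_force: [0.0, 0.2, -0.1]
opening: 0.5
grip_force: 48.1
```

>>> move_arm([
  [0.03, [-0.0012, -0.0009, 0], 0],
  [0.03, [-0.0025, -0.0017, 0], 0],
  [0.03, [-0.0025, -0.0017, 0], 0],
])

```text
time_s: 12.1
eef_pos: [560.5, 110.5, 143.3]
tool_rot: [0.465, 0.885, 0.001, 0.001]
wrist_force: [2.5, 1.1, 0.3]
opening: 0.503
grip_force: 47.9
```

>>> move_arm([
  [0.046, [-0.0012, -0.0009, 0], 0],
  [0.052, [-0.0012, -0.0009, 0], 0],
  [0.06, [-0.0012, -0.0009, 0], 0],
  [0.065, [-0.0012, -0.0009, 0], 0],
  [0.065, [-0.0012, -0.0009, 0], 0],
  [0.065, [-0.0012, -0.0009, 0.02], 0],
  [0.065, [-0.0012, -0.0009, 0.05], 0],
  [0.065, [-0.0012, -0.0009, 0.09], 0],
  [0.065, [-0.0012, -0.0009, 0.12], 0],
  [0.065, [-0.0012, -0.0009, 0.12], 0],
])

```text
time_s: 12.93
eef_pos: [561.0, 109.8, 269.8]
tool_rot: [0.465, 0.885, 0.003, 0.004]
wrist_force: [0.4, -0.5, 0.4]
opening: 0.764
grip_force: 0.0
```

Run:
```python
from h import *
from scipy.spatial.transform import Rotation as Ro
st=env.get_state(); w=env.snapshot('wrist'); s=env.snapshot('scene')
print(st['eef_pos'].round(1))
a=cv2.resize(s['image'][110:250,300:420,::-1],None,fx=3.3,fy=3.3,interpolation=cv2.INTER_CUBIC)
b=cv2.resize(w['image'][60:420,60:360,::-1],(385,462)); c=np.zeros((462,800,3),np.uint8); c[:,:396]=a[:462,:396]; c[:,410:795]=b; cv2.imwrite('pics/c6.png',c)
```

```text
[561.  109.8 269.8]
```

View pics/c6.png

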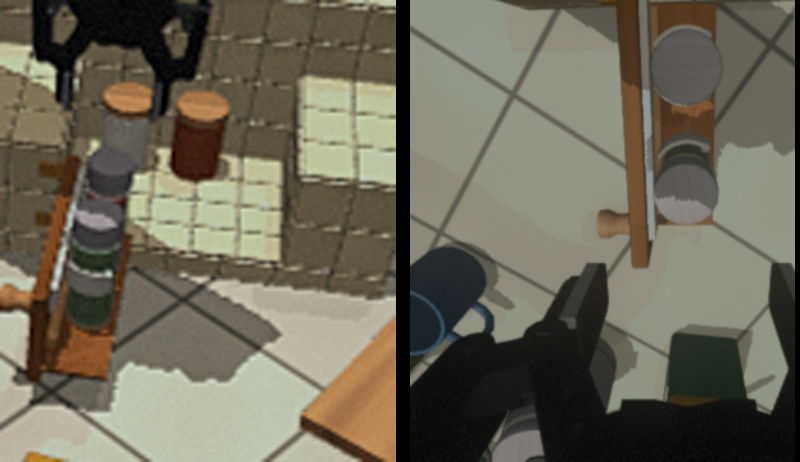

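The jar stands home in the clip, in line with the red jar (right half: caps at (686,65) and (687,190)). Now I go round to the door's outer side.

>>> move_arm([
  [0, [-0.03, -0.035, 0.02], -0.12],
  [0, [-0.0635, -0.067, 0.02], -1.57],
  [0, [-0.0635, -0.067, 0.02], -1.57],
  [0, [-0.0635, -0.067, 0.02], -1.57],
  [0, [-0.0635, -0.067, 0.02], -1.57],
  [0, [-0.0635, -0.067, 0.02], -1.57],
  [0, [-0.0635, -0.067, 0.02], -1.57],
  [0, [-0.0635, -0.067, 0.02], -1.57],
  [0, [-0.0635, -0.067, 0.02], -1.57],
  [0, [-0.0635, -0.067, 0.02], -1.57],
  [0, [-0.0635, -0.067, 0.02], -1.57],
  [0, [-0.0635, -0.067, 0.02], -1.57],
  [0, [-0.0635, -0.067, 0.02], -1.57],
  [0, [-0.0635, -0.067, 0.02], -1.57],
  [0, [-0.0635, -0.067, -0.02], -1.57],
  [0, [-0.0635, -0.067, -0.06], -1.57],
  [0, [-0.0635, -0.067, -0.1], -1.57],
  [0, [-0.0635, -0.067, -0.135], -1.57],
  [0, [-0.0635, -0.067, -0.155], -1.57],
  [0, [-0.0635, -0.067, -0.155], -1.57],
])

```text
time_s: 14.7
eef_pos: [489.9, 43.0, 102.1]
tool_rot: [0.954, 0.299, -0.005, -0.002]
wrist_force: [-1.0, 0.3, -0.4]
opening: -0.002
grip_force: 0.0
```

Run:
```python
import numpy as np
H=np.array([446.2,191.7]);B=np.array([495.1,42.8])
for a in np.r_[-.96,-.9:.61:.1,.645]:
    d=np.array([np.cos(a),np.sin(a)]);n=np.array([-d[1],d[0]])
    print(round(a+.96,2),((H+150*d-14*n-B)/1000).round(3).tolist())
```

```text
0.0 [0.026, 0.018]
0.06 [0.033, 0.023]
0.16 [0.046, 0.032]
0.26 [0.057, 0.042]
0.36 [0.067, 0.053]
0.46 [0.076, 0.065]
0.56 [0.084, 0.078]
0.66 [0.09, 0.091]
0.76 [0.095, 0.105]
0.86 [0.099, 0.12]
0.96 [0.101, 0.135]
1.06 [0.102, 0.15]
1.16 [0.101, 0.165]
1.26 [0.099, 0.18]
1.36 [0.095, 0.194]
1.46 [0.089, 0.209]
1.56 [0.083, 0.222]
1.6 [0.079, 0.228]
```

>>> move_arm([
  [0, [0.01, 0.007, 0.006], 0],
  [0, [0.02, 0.014, 0.006], 0],
  [0, [0.026, 0.018, 0.006], 0],
  [0, [0.033, 0.023, 0.006], 0.06],
  [0, [0.04, 0.028, 0.006], 0.11],
  [0, [0.046, 0.032, 0.006], 0.16],
  [0, [0.052, 0.037, 0.006], 0.21],
  [0, [0.057, 0.042, 0.006], 0.26],
  [0, [0.062, 0.048, 0.006], 0.31],
  [0, [0.067, 0.053, 0.006], 0.36],
  [0, [0.072, 0.059, 0.006], 0.41],
  [0, [0.076, 0.065, 0.006], 0.46],
  [0, [0.08, 0.072, 0.006], 0.51],
  [0, [0.084, 0.078, 0.006], 0.56],
  [0, [0.087, 0.085, 0.006], 0.61],
  [0, [0.09, 0.091, 0.006], 0.66],
  [0, [0.093, 0.098, 0.006], 0.71],
  [0, [0.095, 0.105, 0.006], 0.76],
  [0, [0.097, 0.112, 0.006], 0.81],
  [0, [0.099, 0.12, 0.006], 0.86],
])

```text
time_s: 16.37
eef_pos: [594.3, 162.5, 114.6]
tool_rot: [0.742, 0.67, -0.0, 0.001]
wrist_force: [-0.4, -1.7, -1.1]
opening: 0.002
grip_force: 0.6
```

Run:
```python
from h import *
s=env.snapshot('scene'); t=env.snapshot('top')
c=np.zeros((450,800,3),np.uint8)
c[:,:400]=cv2.resize(s['image'][90:240,290:423,::-1],(400,450)); c[:,400:]=cv2.resize(t['image'][130:280,90:223,::-1],(400,450)); cv2.imwrite('pics/c7.png',c)
```

```text
(no output)
```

View pics/c7.png

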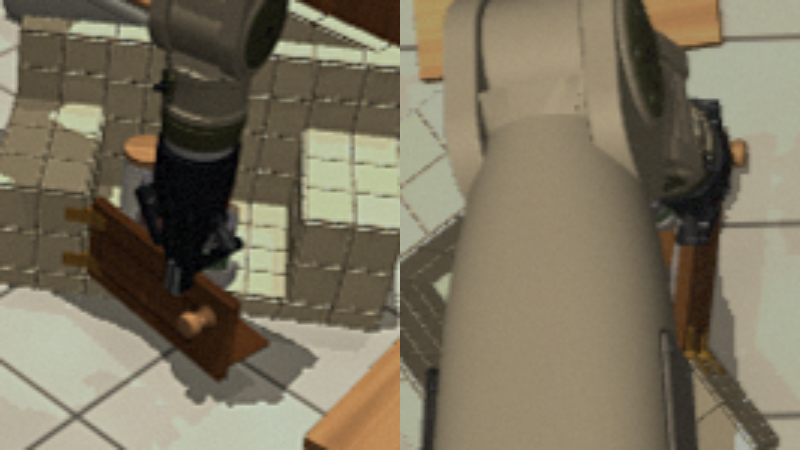

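The door is half shut with the finger on its outer face (left half (178,285)). I carry on.

>>> move_arm([
  [0, [0.001, 0.008, -0.004], 0.05],
  [0, [0.002, 0.015, -0.004], 0.1],
  [0, [0.003, 0.023, -0.004], 0.15],
  [0, [0.003, 0.03, -0.004], 0.2],
  [0, [0.003, 0.038, -0.004], 0.25],
  [0, [0.002, 0.045, -0.004], 0.3],
  [0, [0.001, 0.053, -0.004], 0.35],
  [0, [0, 0.06, -0.004], 0.4],
  [0, [-0.002, 0.067, -0.004], 0.45],
  [0, [-0.004, 0.074, -0.004], 0.5],
  [0, [-0.007, 0.082, -0.004], 0.55],
  [0, [-0.01, 0.089, -0.004], 0.6],
  [0, [-0.013, 0.096, -0.004], 0.65],
  [0, [-0.016, 0.102, -0.004], 0.7],
  [0, [-0.018, 0.105, -0.004], 0.72],
  [0, [-0.02, 0.108, -0.004], 0.74],
  [0, [-0.02, 0.108, -0.004], 0.74],
])

```text
time_s: 17.88
eef_pos: [573.7, 270.9, 110.2]
tool_rot: [0.451, 0.892, 0.0, -0.0]
wrist_force: [0.0, 0.9, -0.7]
opening: 0.001
grip_force: 0.0
```

>>> move_arm([
  [0, [-0.0012, 0.0016, 0], 0],
  [0, [-0.0024, 0.0032, 0], 0],
  [0, [-0.0036, 0.0048, 0], 0],
  [0, [-0.0048, 0.0064, 0], 0],
  [0, [-0.0048, 0.0064, 0], 0],
])

```text
time_s: 18.3
eef_pos: [572.1, 272.8, 110.1]
tool_rot: [0.453, 0.891, -0.002, 0.004]
wrist_force: [7.5, -13.5, 0.1]
opening: 0.003
grip_force: 7.7
```

Firm contact against the stop at 15 N. I back off, rise clear and check.

>>> move_arm([
  [0, [-0.0048, 0.0064, 0], 0],
  [0, [0.002, -0.003, 0], 0],
  [0, [0.02, -0.027, 0], 0],
  [0, [0.04, -0.053, 0.02], 0],
  [0, [0.04, -0.053, 0.06], 0],
  [0, [0.04, -0.053, 0.1], 0],
  [0, [0.04, -0.053, 0.14], 0],
  [0, [0.02, -0.25, 0.15], 0],
  [0, [0.02, -0.25, 0.15], 0],
  [0, [0.02, -0.25, 0.15], 0],
  [0, [0.02, -0.25, 0.15], 0],
  [0, [0.02, -0.25, 0.15], 0],
  [0, [0.02, -0.25, 0.15], 0],
  [0, [0.02, -0.25, 0.15], 0],
])

```text
time_s: 19.47
eef_pos: [588.9, 25.3, 260.0]
tool_rot: [0.453, 0.891, 0.0, -0.0]
wrist_force: [-0.8, 0.7, -0.2]
opening: -0.003
grip_force: 0.0
```

Run:
```python
from h import *
s=env.snapshot('scene'); t=env.snapshot('top')
c=np.zeros((450,800,3),np.uint8)
c[:,:400]=cv2.resize(s['image'][90:240,290:423,::-1],(400,450)); c[:,400:]=cv2.resize(t['image'][130:280,60:193,::-1],(400,450)); cv2.imwrite('pics/c8.png',c)
```

```text
(no output)
```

View pics/c8.png

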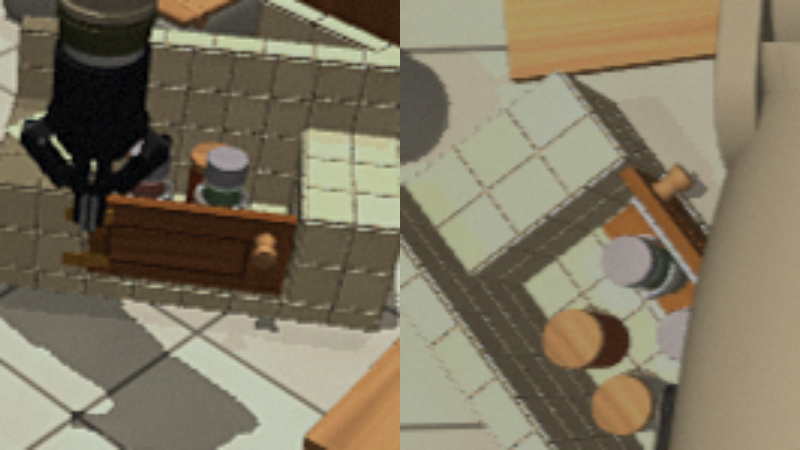

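The door is shut flush, with the green jar upright in its clip at left (228,175) and right (632,260). The arm is clear, so I hand in.

```bash
python3 -c "
from plant import env
print(env.hand_in())"
```

```text
the job is handed in; nothing more can be done
None
```

The door is shut to its stop with the small jar upright in the free clip, the other things were not touched, and the job is handed in at about 20 s; no verdict came back, so this rests on the last pictures and force readings.

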